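# Draw the bolt in the narrow well of the console cabinet with the hooked rod

### The arm

A 7-joint arm with a two-finger parallel gripper is mounted at the origin on the work surface. World frame = base frame: x ahead of the robot, y to its left, z up, the work surface at z = 0. Lengths are in m, angles in rad, forces in N, time in s.
With the tool pointing down it reaches from about 0.425 to 0.875 m from the base axis. Payload 4.7 kg.
Tool frame: the origin (TCP) lies midway between the tips of the shut fingers; the grasp point (between the pads) lies 19 mm behind it; z points along the fingers, y is the line along which they close (so a half turn about z gives the same grasp; the last joint's range is limited). The gripper opens to 87 mm and grips with 3 to 60 N. Pads are 19 mm wide; open, the fingers measure 117 mm over their backs; the gripper's body (75 mm by 190 mm) begins 51 mm behind the grasp point.
Start: joints at [-1.324, 0.321, -0.07, 1.45, 0.023, 1.371, -0.057], TCP at [0.15, 0.632, 0.223] pointing down, gripper open.
Joint ranges: [-2.86, 2.86], [-0.3, 2.09], [-1.38, 1.24], [0.06, 2.45], [-1.56, 4.7], [0.09, 2.05], [-2.69, 2.69]. Speed limits (rad/s): [2.57, 2.57, 3.14, 3.14, 3.14, 3.14, 3.14].

### API

Orientations are given as a rotation vector (axis times angle).
In Python, from bench import ctrl gives the robot as it stands. The module is installed in compiled form; this text tells all that it offers.
- The arm moves only by the shell command python3 -m handwheel 'ROWS' [FORCE]. ROWS is JSON, a list of rows, each a list of 7 numbers: the finger opening in m, from 0 to 0.087, then the shift along the tool's x, y, z in m, then the turn, a rotation vector about the tool's x, y, z in degrees. A call has 1 to 12 rows; each row shifts and turns the commanded pose from where the row before left it, along the tool's axes as they then stand; what a row does not reach is not made up. A row lasts 1/8 s, in which the tool goes at most 62.5 mm and 10.7 degrees, less where a joint would pass 70% of its speed; a pose out of reach is approached as far as the arm can. A call is refused whole if a number of a shift passes 0.0625 or a number of a turn 10.7, either way. A call with a gripper value outside its range is refused whole. The fingers move at their own pace and stop on an object; FORCE is the grip in N (left out, the last holds). Time passes only in rows, so rows that do not move let the fingers close. It gives the time, the measured TCP pose, the force, the opening and the grip force at its end, in the units of the state.
- ctrl.get_state(): the state, without advancing time (a new reading comes with each control period).
- ctrl.get_image(name): name is "scene" or "top" or "wrist"; returns (picture, depth): 400x640x3 uint8, blue, green, red; 400x640 float32, m along the optical axis (not along the pixel's ray), 0 where there is no reading.
- ctrl.camera_info(name): a dict with "intrinsics" (3x3 intrinsics, pixels), "D" ([k1, k2, p1, p2, k3] as OpenCV has them; the pictures are not rectified), "R" (3x3) and "t" (3): a world point X has camera coordinates R X + t. Camera axes: x right, y down, z forward; pixel columns grow to the right and rows downward; lengths in m; the calibration is good to about 2 mm. A picture is of the moment at which its call begins: read the wrist's pose just before it. camera_info takes no time and is no camera call; for the wrist camera it gives the pose at the moment of the call.
- ctrl.close_job(): hands the job in; it is judged then, once.
The state is a dict: "time": time; "joint_positions": joint angles; "qd": joint speeds; "joint_torque": joint torques, N m; "position": TCP position; "tool_rot": TCP orientation; "ft_force": force on the tool from outside, world axes, zero at the start; "torque": the same for the moment, N m; "grip_width": opening from 0.0 (shut) to 1.0 (fully open); "grip_force": force on a finger pad.
Only numpy, scipy, OpenCV 4.12 (cv2) and the standard library are available. Lean on these libraries where they do the work, as an engineer would, in place of code of your own. Each camera call takes 0.05 s, during which the arm holds its last target. There are 200 camera calls.

### The job

Take the hooked rod from its wooden rest, lower its hook into the narrow well of the cabinet behind the upright tab of the bolt, draw the bolt back until it stops hard, and hold it against its stop for a second with a steady pull of about 13 N, never as much as 20 N on cabinet or bolt. Only the rod may touch the cabinet and bolt, and the ornaments must stay put. Then lay the rod back in both forks of its rest as it was, hook down, and let go.

Things in the scene. Friction and masses are not known exactly. Their poses are not given: they have to be found in the camera images.
- rod: Hooked rod, loose, 130 to 210 g: square wooden handle 22 x 22 mm from x = -120 to +50 mm, then a steel shank 8 mm thick to x = +230 mm, bent square into a nose along -z, 8 mm thick, its end 36 mm below the axis. Origin on the axis in the handle, at the centre of mass: grip here, across y. x points to the hook, z up (nose down) as it lies in the rest.
- hook (a point): Centre of the rounded end of the rod's hook nose (radius 4 mm): 230 mm ahead of the rod's origin along its x, 32 mm below its axis.
- rest: Fixed wooden rest, board 300 x 75 x 12 mm, two open-topped U forks 20 mm long. Handle fork at x = -85 mm: slot 30 mm wide, floor 59 mm up, cheeks to 80. Shank fork at x = +140 mm: slot 18 wide, floor 66 up, cheeks to 83. Origin under the board on the rod's centre line. The rod lies along x, axis 70 mm over the table, origins within 10 mm in x, hook nose hanging beyond the shank fork.
- cabinet: Fixed wooden cabinet, 220 mm deep (x), 260 wide (y); origin under its centre, x away from the robot. Two towers 100 mm wide, 170 high flank a well 60 mm wide, open above, in front and behind. The well's floor (lid) is 45 mm above the table and carries a steel bolt along the centre line: guides to 61 mm above the table at x = -78 and +56 (12 long), keeper to 65 mm at x = +96.
- tab_top (a point): Middle of the top of the bolt's upright steel tab, 91 mm above the table: 10 mm thick (x), 28 wide (y), 34 high, on the round bolt bar whose top is 60 mm above the table. Moves with the bolt on the cabinet's centre line; starts at cabinet x between -24 and +12 mm. Axes as the cabinet's. Behind it (+x) the space over the bar is free for the hook up to the rear guide at x = +50 mm.
- bolt: The steel barrel bolt, sliding along the cabinet's x: round bar 12 mm thick, 180 mm long, with the tab. Origin on the lid under the tab's middle (46 mm below tab_top), axes as the cabinet's. Dry friction of about 4.5 N, no spring, stays where it is left. Its stop is inside the lid, unseen, and differs each time: a rigid halt when the tab's middle is somewhere between cabinet x = -33 and -57 mm.
- candle: Amber glass candle jar with black lid, loose, 68 mm across, 85 mm high, origin under its centre. Ornament.
- scent: Small glass bottle, loose, 34 mm across, 85 mm high, origin under its centre. Ornament.
- spray: Black bottle, loose, 44 mm across, 130 mm high, origin under its centre. Ornament.
- tin: Round metal tin, loose, 58 mm across, 40 mm high, on top of the cabinet's right-hand (-y) tower; origin under its centre. Ornament.
- bowl: Blue ceramic bowl, loose, 140 mm across, 60 mm high, origin under its centre. Ornament.
- dish: Flat wooden dish, loose, 110 mm across, 18 mm high, origin under its centre. Ornament.

How it is judged:
On the way, in this order (a step that is already met when the one before it is completed fails the run):
1. the hook of the rod is in the well behind the bolt's tab (x of hook in the frame of tab_top between 0.005 and 0.06 m and z of hook in the frame of tab_top below -0.006 m and y of hook in the frame of tab_top between -0.02 and 0.02 m), for 0.1 s.
2. the hook holds the drawn bolt against its stop with a steady pull (contact force between rod and bolt above 9 N and x of tab_top in the frame of cabinet below -0.031 m and x of hook in the frame of tab_top above 0.004 m and z of hook in the frame of tab_top below -0.006 m), for 0.4 s.
At the end, for the whole second after the job is handed in: The bolt is left drawn (tab more than 31 mm in front of the cabinet's centre); the rod lies still, released, in both forks: axis 65 to 75 mm up, origin within 8 mm of the rest's centre line and 30 mm of its origin along it, hook at the shank fork's end, nose down within 0.12 rad (x of tab_top in the frame of cabinet below -0.031 m and z of rod in the frame of rest between 0.065 and 0.075 m and y of rod in the frame of rest between -0.008 and 0.008 m and x of rod in the frame of rest between -0.03 and 0.03 m and x of hook in the frame of rest above 0.15 m and angle between rod's own z axis and vertical below 0.12 rad and linear speed of rod below 0.02 m/s and contact force between the fingers and rod below 0.1 N); the robot touches nothing.
It fails at once if the rod strains the cabinet or its bolt with more than 20 N (contact force between rod and cabinet above 20 N).
It fails at once if the robot itself touches the cabinet or its bolt (contact force between any of the fingers, the arm and cabinet above 0.5 N).
It fails at once if an ornament is shifted by more than 15 mm (distance of any of candle, scent, tin, bowl, spray, dish from where it was at the start of the episode above 0.015 m).
It also fails if it takes over 72 s, if anything falls off the work surface, if the arm or the gripper's body presses on something with over 40 N, if the wrist force passes 120 N, or if a joint passes its speed limit or range.

## Working session

There is one attempt and no reset: what is moved stays moved. The work goes in short steps, Python scripts to look and compute and a shell command to move; the robot and the scene stay as the last step left them, time stands still between calls to the robot, and variables do not carry over. Pictures are saved under pics/ and viewed, at most 10 in all, crops included, and the job is handed in when it is done.

```bash
mkdir -p pics
cat > h.py <<'E'
import numpy as np, cv2
from bench import ctrl
def grab(n):
    ci=ctrl.camera_info(n); im,d=ctrl.get_image(n); return im,d,ci
def world(ci,d,u,v,z=None):
    K=np.array(ci["intrinsics"],float);D=np.array(ci["D"],float);R=np.array(ci["R"]);t=np.array(ci["t"]).ravel()
    p=cv2.undistortPoints(np.array([[[u,v]]],float),K,D).ravel(); r=np.array([p[0],p[1],1.])
    if z is None: return R.T@(r*d-t)
    o=-R.T@t; w=R.T@r; return o+w*(z-o[2])/w[2]
def cloud(im,d,ci):
    K=np.array(ci["intrinsics"],float);D=np.array(ci["D"],float);R=np.array(ci["R"]);t=np.array(ci["t"]).ravel()
    v,u=np.mgrid[0:400,0:640]; p=cv2.undistortPoints(np.stack([u,v],-1).reshape(-1,1,2).astype(float),K,D).reshape(400,640,2)
    P=np.dstack([p*d[...,None],d])
    return (P-t)@R
E
python3 - <<'E'
from h import *
import pickle
for n in("scene","top"):
    im,d,ci=grab(n); cv2.imwrite(f"pics/{n}1.png",im); pickle.dump((im,d,ci),open(n+".pkl","wb"))
    print(n,-np.array(ci["R"]).T@np.array(ci["t"]).ravel(), np.array(ci["R"])[2])
s=ctrl.get_state();print(s)
E
```

```text
scene [1.31364425 0.46036487 0.74257071] [-0.70100156 -0.41754392 -0.57814695]
top [0.45693315 0.00401007 1.16942698] [ 0.12641237  0.00272319 -0.99197404]
{'time': 0.1, 'joint_positions': array([-1.32391121,  0.32177655, -0.07007589,  1.45158734,  0.0226048 ,
        1.37078406, -0.0569176 ]), 'qd': array([ 0.0016544 , -0.00317581, -0.00044883, -0.00370278, -0.00046015,
        0.0001016 , -0.00044665]), 'joint_torque': array([-2.76971859e-04, -4.92574096e+01, -4.05866643e-01, -3.13393021e+01,
       -6.42003911e-02,  3.96299665e-02,  7.15288547e-05]), 'position': array([0.14988491, 0.63196151, 0.2215356 ]), 'tool_rot': array([-3.64815092e-01, -3.12023251e+00,  2.77318137e-03]), 'ft_force': array([ 0.95492797, -0.46441031, -0.33494009]), 'torque': array([-0.03025271, -0.00389607, -0.00707219]), 'grip_force': 0.0, 'grip_width': 1.0025678222531087}
```

View pics/top1.png

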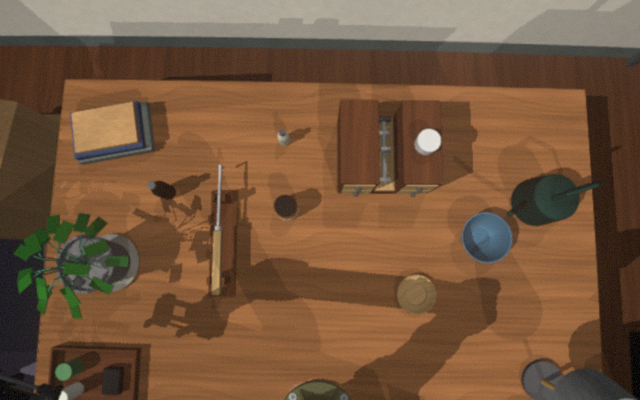

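View pics/scene1.png

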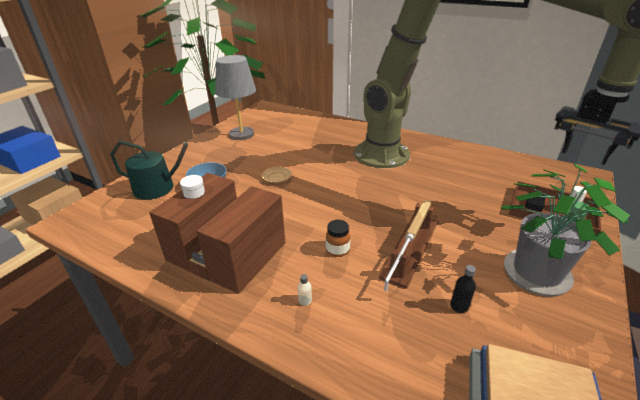

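The top view shows the rod from (215,295) to its hook at (220,165), and the cabinet's well around (388,155). The tin is at (428,140), the candle at (286,207), the scent bottle at (283,137), the spray at (162,188), and the bowl and dish are to the right. Next I measure these by depth.

Run:
```python
from h import *
import pickle
C={}
for n in("top","scene"):
    im,d,ci=pickle.load(open(n+".pkl","rb")); P=cloud(im,d,ci); P[d==0]=np.nan; C[n]=P
    def box(x,y,z): return np.all([(P[...,i]>b[0])&(P[...,i]<b[1]) for i,b in enumerate((x,y,z))],0)
    tab=P[box((.3,.9),(-.4,.1),(-.02,.02))]; print(n,"table z",np.median(tab[:,2]))
    # tower tops
    m=box((.5,.95),(-.4,.05),(.155,.185)); q=P[m].astype(np.float32)
    r=cv2.minAreaRect(q[:,:2]*1000); print("towers",r,np.median(q[:,2]),cv2.boxPoints(r).round())
    # rod
    m=box((.2,.8),(.1,.4),(.062,.1)); nn,l,st,ce=cv2.connectedComponentsWithStats(m.astype(np.uint8))
    for i in range(1,nn):
        if st[i,4]>40: 
            q=P[l==i]; mu=q.mean(0); w=np.linalg.svd(q-mu,full_matrices=False)[2]; s=(q-mu)@w[0]
            print("comp",st[i],mu.round(3),w[0].round(3),s.min(),s.max(),np.median(q[:,2]))
    m=box((.5,.95),(-.25,.0),(.04,.1)); q=P[m]; print("well",len(q),q.min(0) if len(q) else 0,q.max(0) if len(q) else 0)
    m=box((.5,.95),(-.25,.0),(.075,.1)); q=P[m]; print("tab",len(q),q.mean(0),q.std(0)) if len(q) else 0
P=C["top"]
for u,v in [(220,168),(219,190),(218,215),(216,240),(215,270),(215,292),(386,155),(388,125),(388,140),(388,175),(358,145)]: print((u,v),P[v,u].round(4))
for nm,(u,v) in dict(candle=(286,207),scent=(283,137),spray=(162,188),tin=(428,142),bowl=(487,238),dish=(416,293)).items(): print(nm,P[v,u].round(3))
im=pickle.load(open("top.pkl","rb"))[0]
a=cv2.resize(im[90:210,330:450],None,fx=4,fy=4,interpolation=cv2.INTER_CUBIC)
b=cv2.resize(im[155:305,190:250],None,fx=3.2,fy=3.2,interpolation=cv2.INTER_CUBIC)
cv2.imwrite("pics/crop1.png",np.clip(np.hstack([a,b])*1.8,0,255).astype(np.uint8))
```

```text
top table z -0.00041554966328511344
towers ((745.193603515625, -172.02706909179688), (222.14012145996094, 260.1322937011719), 1.2668845653533936) 0.16934592 [[ 631.  -44.]
 [ 637. -305.]
 [ 859. -300.]
 [ 853.  -40.]]
comp [279 129   8  10  51] [0.788 0.114 0.078] [-0.346 -0.088 -0.934] -0.010256179945156145 0.017097319730349985 0.0831388469203655
comp [ 206  164   21  131 1000] [0.48  0.278 0.077] [-1.    -0.024  0.019] -0.2183020480557363 0.1342652035231623 0.07818910625821504
comp [274 195  12  23 188] [0.585 0.112 0.084] [-0.999 -0.034 -0.007] -0.028205029110640992 0.029921730719463125 0.08413906720265768
well 1698 [ 0.62119593 -0.24987877  0.04006157] [ 0.85657061 -0.0409331   0.09995479]
tab 267 [ 0.70921587 -0.17688653  0.0873951 ] [0.06894326 0.04796514 0.00744307]
scene table z -0.000290069155859265
towers ((748.3818359375, -171.1641387939453), (222.3796844482422, 263.0890808105469), 1.0488284826278687) 0.1694726 [[ 635.  -42.]
 [ 640. -305.]
 [ 862. -301.]
 [ 857.  -38.]]
comp [385 200  49  84 739] [0.51  0.282 0.075] [ 1.     0.017 -0.02 ] -0.16512502543825067 0.1920969231
[... 308 characters left out ...]
69933 -0.24998829  0.04000999] [ 0.86118512 -0.03808012  0.0999865 ]
tab 833 [ 0.80253042 -0.09637689  0.08742924] [0.06625781 0.07113707 0.0072254 ]
(220, 168) [0.6867 0.2832 0.0721]
(219, 190) [0.6253 0.2829 0.0711]
(218, 215) [0.5565 0.2823 0.0697]
(216, 240) [0.488  0.2801 0.0858]
(215, 270) [0.4087 0.2795 0.0824]
(215, 292) [0.3511 0.2773 0.0793]
(386, 155) [ 0.7373 -0.1779  0.0563]
(388, 125) [ 0.8269 -0.1847  0.05  ]
(388, 140) [ 0.784  -0.1854  0.0457]
(388, 175) [ 0.6821 -0.1851  0.0468]
(358, 145) [ 0.7331 -0.0884  0.1696]
candle [0.581 0.096 0.083]
scent [0.781 0.113 0.062]
spray [0.625 0.434 0.09 ]
tin [ 0.733 -0.255  0.211]
bowl [ 0.513 -0.478  0.004]
dish [ 0.353 -0.272  0.005]
```

View pics/crop1.png

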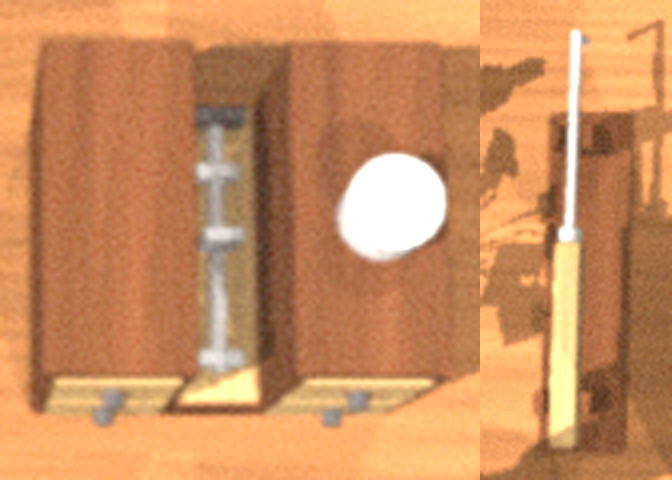

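Enlarged, the crop shows the tab crossbar at top-picture pixel (385.5,149.5), the rear guide at (384,132) and the front guide at (385,179.5). The rod lies in both forks with the handle's front end near (217,229). Next I compute the pose from this and plan the approach.

```bash
cat >> h.py <<'E'
from scipy.spatial.transform import Rotation as Ro
def plan(xyz,yaw):
    """yaw: world direction of rod x; tool y across it, nearest of two; prints turn (tool, deg) then shift in turned tool axes"""
    s=ctrl.get_state(); p=s["position"]; R=Ro.from_rotvec(s["tool_rot"])
    best=None
    for k in (0,np.pi):
        T=Ro.from_euler('z',yaw+k)*Ro.from_rotvec([0,np.pi,0])
        d=(R.inv()*T).as_rotvec(degrees=True)
        if best is None or np.linalg.norm(d)<np.linalg.norm(best[0]): best=(d,T)
    d,T=best
    print("turn",d.round(2),"shift mm",(T.inv().apply(np.array(xyz)-p)*1000).round(1),"R",T.as_matrix().round(3).tolist())
E
python3 - <<'E'
from h import *
import pickle
im,d,ci=pickle.load(open("top.pkl","rb"))
c=np.array([.7465,-.1716]); yaw=.021; ex=np.array([np.cos(yaw),np.sin(yaw)]); ey=np.array([-ex[1],ex[0]])
for n,u,v,z in [("tab",385.5,149.5,.091),("rear guide",384,132.5,.061),("front guide",385,179.5,.061),("keeper",385,119,.065)]:
    w=world(ci,0,u,v,z); q=w[:2]-c; print(n,w.round(4),"cab",(q@ex).round(4),(q@ey).round(4))
print("handle/shank",world(ci,0,217,229.5,.075).round(4),"butt",world(ci,0,214.8,294,.081),"hook",world(ci,0,220.2,165,.074))
plan([.463,.28,.25],.018)
E
```

```text
tab [ 0.7439 -0.1709  0.091 ] cab -0.0026 0.0008
rear guide [ 0.8011 -0.1715  0.061 ] cab 0.0546 -0.0011
front guide [ 0.6663 -0.1744  0.061 ] cab -0.0802 -0.0011
keeper [ 0.8393 -0.1737  0.065 ] cab 0.0928 -0.0041
handle/shank [0.5166 0.2816 0.075 ] butt [0.34601773 0.27716391 0.081     ] hook [0.69473762 0.28260604 0.074     ]
turn [-1.000e-01 -1.000e-02 -1.437e+01] shift mm [-306.7 -357.5  -28.5] R [[-1.0, -0.018, 0.0], [-0.018, 1.0, 0.0], [-0.0, 0.0, -1.0]]
```

Heights and guide positions agree with the given sizes to about 2 mm. The rod origin is near (0.465, 0.280) and the tab sits near cabinet x = -3 mm. I'll move above the rod, staying clear of the plant.

```bash
python3 -m handwheel '[[0.087,0,0,0,0,0,-7.2],[0.087,0,0,0,0,0,-7.2],[0.087,-0.025,-0.05,-0.003,0,0,0],[0.087,-0.025,-0.05,-0.003,0,0,0],[0.087,-0.025,-0.05,-0.003,0,0,0],[0.087,-0.025,-0.05,-0.003,0,0,0],[0.087,-0.025,-0.05,-0.003,0,0,0],[0.087,-0.025,-0.05,-0.003,0,0,0],[0.087,-0.04,-0.0145,-0.003,0,0,0],[0.087,-0.04,-0.0145,-0.003,0,0,0],[0.087,-0.04,-0.0145,-0.003,0,0,0],[0.087,-0.037,-0.0145,-0.003,0,0,0]]' 40
python3 - <<'E'
from h import *
im,d,ci=grab("wrist"); cv2.imwrite("pics/w1.png",im)
P=cloud(im,d,ci);P[d==0]=np.nan
m=(P[...,2]>.064)&(P[...,2]<.095)&(np.abs(P[...,1]-.28)<.02)&(P[...,0]>.33)
q=P[m];print(len(q),q.min(0),q.max(0))
for a in np.arange(.34,.7,.03):
    s=q[(q[:,0]>a)&(q[:,0]<a+.03)]
    if len(s)>10: print(a.round(2),len(s),np.percentile(s[:,1],[2,98]).round(4),np.median(s,0).round(4))
plan([.465,.28,.051],.018)
E
```

```text
time: 1.6
position: [0.4647, 0.2794, 0.2523]
tool_rot: [0.029, -3.141, 0.0]
ft_force: [0.1, 0.9, -0.1]
grip_width: 1.005
grip_force: 0.0
4328 [0.34550997 0.26021413 0.06403574] [0.68352071 0.29998772 0.08378864]
0.34 581 [0.268  0.2887] [0.3578 0.2786 0.0813]
0.37 910 [0.2603 0.2991] [0.3832 0.2796 0.0809]
0.4 633 [0.2686 0.2902] [0.4147 0.2792 0.0812]
0.43 570 [0.2699 0.2902] [0.4448 0.2798 0.0811]
0.46 533 [0.2703 0.2911] [0.4747 0.2803 0.0811]
0.49 463 [0.2707 0.2918] [0.5033 0.281  0.0809]
0.52 192 [0.2731 0.2902] [0.53   0.2821 0.0747]
0.55 134 [0.2793 0.2857] [0.5652 0.2828 0.0734]
0.58 129 [0.2659 0.2991] [0.5939 0.2824 0.0698]
0.61 19 [0.2808 0.2871] [0.6373 0.2845 0.0734]
0.64 115 [0.2809 0.2877] [0.6546 0.2839 0.0732]
0.67 49 [0.2814 0.2881] [0.6773 0.2842 0.0732]
turn [-0.13  0.24 -0.33] shift mm [  4.8   4.3 201.5] R [[-1.0, -0.018, 0.0], [-0.018, 1.0, 0.0], [-0.0, 0.0, -1.0]]
```

View pics/w1.png

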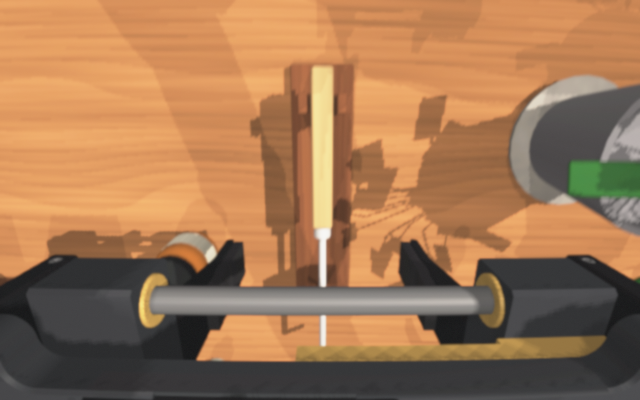

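The wrist view shows the rod running straight along the tool's x axis, with its handle from (322,66) to (322,232), centred in the rest. The depth gives its top at 0.081, so the axis is at 0.070. I'll descend most of the way and check.

```bash
python3 -m handwheel '[[0.087,0,0,0,0,0,0],[0.087,0,0,0.03,0,0,0],[0.087,0,0,0.03,0,0,0],[0.087,0,0,0.03,0,0,0],[0.087,0,0,0.02,0,0,0],[0.087,0,0,0,0,0,0],[0.087,0,0,0,0,0,0]]'
python3 - <<'E'
from h import *
plan([.466,.2803,.051],.0175)
E
```

```text
time: 2.52
position: [0.4634, 0.2811, 0.1435]
tool_rot: [-0.031, 3.141, 0.002]
ft_force: [0.6, 0.5, 0.3]
grip_width: 0.997
grip_force: 0.0
turn [0.06 0.04 0.12] shift mm [-2.6 -0.8 92.5] R [[-1.0, -0.017, 0.0], [-0.017, 1.0, 0.0], [-0.0, -0.0, -1.0]]
```

```bash
python3 -m handwheel '[[0.087,-0.0025,-0.001,0.03,0,0,0],[0.087,0,0,0.03,0,0,0],[0.087,0,0,0.022,0,0,0],[0.087,0,0,0.01,0,0,0],[0.087,0,0,0,0,0,0],[0.087,0,0,0,0,0,0],[0.04,0,0,0,0,0,0],[0.03,0,0,0,0,0,0],[0.015,0,0,0,0,0,0],[0.015,0,0,0,0,0,0],[0.015,0,0,0,0,0,0],[0.015,0,0,0,0,0,0]]' 50
python3 - <<'E'
from h import *
plan([.466,.2803,.051],.0175)
E
```

```text
time: 4.03
position: [0.4661, 0.2793, 0.0505]
tool_rot: [-0.029, 3.141, 0.0]
ft_force: [0.1, -0.1, 1.1]
grip_width: 0.398
grip_force: 0.0
turn [0.   0.   0.06] shift mm [ 0.1  1.  -0.5] R [[-1.0, -0.017, 0.0], [-0.017, 1.0, 0.0], [-0.0, -0.0, -1.0]]
```

```bash
python3 -m handwheel '[[0.015,0,0,0,0,0,0],[0.015,0,0,0,0,0,0],[0.015,0,0,0,0,0,0],[0.01,0,0,0,0,0,0],[0.01,0,0,0,0,0,0]]' 50
```

```text
time: 4.65
position: [0.4661, 0.2794, 0.0506]
tool_rot: [-0.029, 3.141, 0.0]
ft_force: [0.6, 0.2, -0.8]
grip_width: 0.246
grip_force: 50.0
```

Gripped at 21.4 mm width and 50 N. Lifting.

```bash
python3 -m handwheel '[[0.01,0,0,-0.01,0,0,0],[0.01,0,0,-0.02,0,0,0],[0.01,0,0,-0.03,0,0,0],[0.01,0,0,-0.03,0,0,0],[0.01,0,0,-0.03,0,0,0],[0.01,0,0,-0.03,0,0,0],[0.01,0,0,-0.02,0,0,0],[0.01,0,0,-0.01,0,0,0],[0.01,0,0,0,0,0,0]]' 60
python3 - <<'E'
from h import *
plan([.5435,-.176,.23],.021)
for n in ("top",):
    im,d,ci=grab(n);P=cloud(im,d,ci);P[d==0]=np.nan
    m=(P[...,2]>.18)&(P[...,2]<.28)&(np.abs(P[...,1]-.28)<.03)&(P[...,0]>.54)&(P[...,0]<.75)
    q=P[m];print(len(q))
    for a in np.arange(.54,.72,.03):
        s=q[(q[:,0]>a)&(q[:,0]<a+.03)]
        if len(s)>3: print(a.round(2),len(s),np.median(s,0).round(4))
    print(q.max(0))
E
```

```text
time: 5.78
position: [0.4662, 0.2792, 0.231]
tool_rot: [-0.029, 3.141, 0.001]
ft_force: [0.6, 0.4, -2.0]
grip_width: 0.25
grip_force: 60.0
turn [ 0.03  0.04 -0.15] shift mm [ -67.7 -456.8    1. ] R [[-1.0, -0.021, 0.0], [-0.021, 1.0, 0.0], [-0.0, -0.0, -1.0]]
265
0.54 51 [0.555  0.2793 0.2522]
0.57 43 [0.5827 0.2797 0.2528]
0.6 52 [0.615  0.2803 0.2526]
0.63 41 [0.6453 0.2812 0.2529]
0.66 49 [0.6746 0.2814 0.2525]
0.69 29 [0.6936 0.2811 0.245 ]
[0.69867489 0.28695641 0.25710596]
```

The rod is level in the grip: shank top at 0.2526 along its length. Carrying it to the cabinet.

```bash
python3 -m handwheel '[[0.01,-0.003,-0.019,0,0,0,0],[0.01,-0.0056,-0.0381,0,0,0,0],[0.01,-0.0056,-0.0381,0,0,0,0],[0.01,-0.0056,-0.0381,0,0,0,0],[0.01,-0.0056,-0.0381,0,0,0,0],[0.01,-0.0056,-0.0381,0,0,0,0],[0.01,-0.0056,-0.0381,0,0,0,0],[0.01,-0.0056,-0.0381,0,0,0,0],[0.01,-0.0056,-0.0381,0,0,0,0],[0.01,-0.0056,-0.0381,0,0,0,0],[0.01,-0.0056,-0.0381,0,0,0,0],[0.01,-0.0056,-0.0381,0,0,-0.02,0]]'
python3 -m handwheel '[[0.01,-0.003,-0.019,0,0,0,0],[0.01,0,0,0,0,0,0],[0.01,0,0,0,0,0,0],[0.01,0,0,0,0,0,0]]'
python3 - <<'E'
from h import *
plan([.5435,-.176,.23],.021)
im,d,ci=grab("top");cv2.imwrite("pics/top2.png",np.clip(cv2.resize(im[80:260,300:460],None,fx=3.3,fy=3.3)*1.5,0,255).astype(np.uint8));P=cloud(im,d,ci);P[d==0]=np.nan
m=(P[...,2]>.225)&(P[...,2]<.28)&(np.abs(P[...,1]+.17)<.03)&(P[...,0]>.60)&(P[...,0]<.82)
q=P[m];print(len(q))
for a in np.arange(.62,.8,.03):
        s=q[(q[:,0]>a)&(q[:,0]<a+.03)]
        if len(s)>3: print(a.round(2),len(s),np.median(s,0).round(4))
print(q.max(0))
# well walls: tower-top inner edges
for x in (.66,.70,.76,.80,.84):
    for cam in ("top",):
        m=(abs(P[...,0]-x)<.006)&(P[...,2]>.16)&(P[...,2]<.178); y=P[m][:,1]; l=y[y>-.17]; r=y[y<-.17]; print(x,len(l),l.min().round(4) if len(l) else 0,r.max().round(4) if len(r) else 0)
im,d,ci=grab("scene");P=cloud(im,d,ci);P[d==0]=np.nan
for x in (.66,.70,.76,.80,.84):
        m=(abs(P[...,0]-x)<.006)&(P[...,2]>.162)&(P[...,2]<.178); y=P[m][:,1]; l=y[y>-.17]; r=y[y<-.17]; print("sc",x,len(l),l.min().round(4) if len(l) else 0,r.max().round(4) if len(r) else 0)
E
```

```text
time: 7.32
position: [0.5375, -0.1602, 0.2298]
tool_rot: [0.027, -3.14, 0.0]
ft_force: [0.5, 0.4, -1.5]
grip_width: 0.243
grip_force: 60.0
time: 7.82
position: [0.5421, -0.1751, 0.2304]
tool_rot: [-0.032, 3.141, 0.001]
ft_force: [-0.1, 0.3, -1.8]
grip_width: 0.244
grip_force: 60.0
turn [ 0.05  0.   -0.02] shift mm [-1.4 -0.9  0.4] R [[-1.0, -0.021, 0.0], [-0.021, 1.0, 0.0], [-0.0, -0.0, -1.0]]
264
0.62 43 [ 0.6326 -0.1736  0.2522]
0.65 41 [ 0.6652 -0.1734  0.2525]
0.68 50 [ 0.6957 -0.1726  0.252 ]
0.71 43 [ 0.7224 -0.1715  0.2521]
0.74 42 [ 0.7569 -0.1712  0.2524]
0.77 8 [ 0.7715 -0.1702  0.252 ]
[ 0.77258476 -0.16635713  0.26065839]
0.66 186 -0.1426 -0.204
0.7 187 -0.1418 -0.2036
0.76 181 -0.1421 -0.2023
0.8 168 -0.1391 -0.1991
0.84 176 -0.1394 -0.1981
sc 0.66 98 -0.1422 -0.2016
sc 0.7 110 -0.14 -0.2022
sc 0.76 125 -0.139 -0.2006
sc 0.8 129 -0.1378 -0.1992
sc 0.84 153 -0.1396 -0.1985
```

View pics/top2.png

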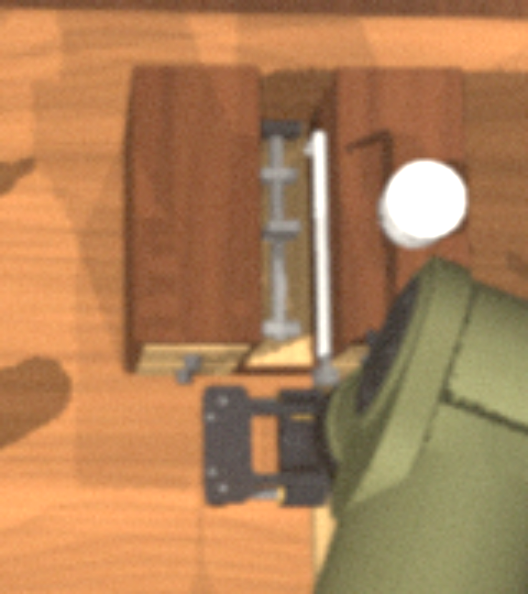

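The picture shows the shank over the well, apparently shifted right by parallax, with the tab at (280,228) and the rear guide at (278,174) in the crop. By depth the rod's y is -0.1712 and the well centre is -0.171. The hook is at x about 0.771, between the tab's rear face at 0.749 and the guide at 0.795. Lowering.

```bash
python3 -m handwheel '[[0.01,0,0,0.015,0,0,0],[0.01,0,0,0.02,0,0,0],[0.01,0,0,0.02,0,0,0],[0.01,0,0,0.02,0,0,0],[0.01,0,0,0.02,0,0,0],[0.01,0,0,0.01,0,0,0],[0.01,0,0,0,0,0,0]]'
python3 -m handwheel '[[0.01,0,0,0.01,0,0,0],[0.01,0,0,0.01,0,0,0],[0.01,0,0,0.01,0,0,0],[0.01,0,0,0.008,0,0,0],[0.01,0,0,0,0,0,0],[0.01,0,0,0,0,0,0],[0.01,0,0,0,0,0,0]]'
python3 - <<'E'
from h import *
print(ctrl.get_state()["ft_force"])
im,d,ci=grab("top");P=cloud(im,d,ci);P[d==0]=np.nan
m=(P[...,2]>.095)&(P[...,2]<.125)&(np.abs(P[...,1]+.171)<.015)&(P[...,0]>.64)&(P[...,0]<.82)
q=P[m];print(len(q))
for a in np.arange(.64,.8,.03):
        s=q[(q[:,0]>a)&(q[:,0]<a+.03)]
        if len(s)>3: print(a.round(2),len(s),np.median(s,0).round(4))
print(q.max(0))
cv2.imwrite("pics/top3.png",np.clip(cv2.resize(im[100:200,330:450],None,fx=5,fy=5)*1.5,0,255).astype(np.uint8))
E
```

```text
time: 8.8
position: [0.5416, -0.1762, 0.1246]
tool_rot: [0.029, -3.14, -0.0]
ft_force: [0.0, -0.1, -1.6]
grip_width: 0.247
grip_force: 60.0
time: 9.68
position: [0.5425, -0.1766, 0.088]
tool_rot: [-0.029, 3.14, -0.0]
ft_force: [-0.2, 0.4, -0.9]
grip_width: 0.249
grip_force: 60.0
[-0.1747264   0.4459846  -0.86255972]
150
0.64 33 [ 0.6558 -0.1745  0.1102]
0.67 33 [ 0.685  -0.1744  0.1103]
0.7 34 [ 0.7152 -0.1744  0.11  ]
0.73 31 [ 0.7454 -0.1742  0.1098]
0.76 19 [ 0.7679 -0.174   0.109 ]
[ 0.77507233 -0.16960172  0.11606232]
```

View pics/top3.png

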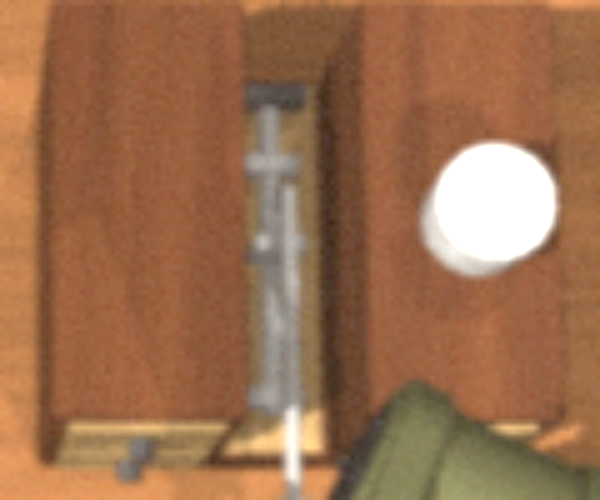

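The hook is behind the tab: the tip is at crop (288,185), between the tab at (262,242) and the rear guide at (270,162). The hook centre is at z = 0.074 and 3 mm to the right of centre, so I nudge it left and pull.

```bash
python3 -m handwheel '[[0.01,0,0.0025,0,0,0,0],[0.01,0.003,0,0,0,0,0],[0.01,0.004,0,0,0,0,0],[0.01,0.004,0,0,0,0,0],[0.01,0.003,0,0,0,0,0],[0.01,0.003,0,0,0,0,0],[0.01,0.003,0,0,0,0,0],[0.01,0.003,0,0,0,0,0],[0.01,0.003,0,0,0,0,0],[0.01,0.003,0,0,0,0,0],[0.01,0.003,0,0,0,0,0],[0.01,0.003,0,0,0,0,0]]'
python3 -m handwheel '[[0.01,0.002,0,0,0,0,0],[0.01,0.002,0,0,0,0,0],[0.01,0.002,0,0,0,0,0]]'
```

```text
time: 11.22
position: [0.507, -0.1746, 0.0876]
tool_rot: [-0.029, 3.141, 0.0]
ft_force: [4.8, 0.4, -2.6]
grip_width: 0.246
grip_force: 60.0
time: 11.6
position: [0.5011, -0.1748, 0.0876]
tool_rot: [-0.029, 3.141, 0.0]
ft_force: [3.9, 0.2, -1.4]
grip_width: 0.248
grip_force: 60.0
```

```bash
python3 -m handwheel '[[0.01,0.001,0,0,0,0,0],[0.01,0.001,0,0,0,0,0],[0.01,0.001,0,0,0,0,0],[0.01,0.001,0,0,0,0,0]]'; python3 -m handwheel '[[0.01,0.001,0,0,0,0,0],[0.01,0.001,0,0,0,0,0]]'
```

```text
time: 12.1
position: [0.4971, -0.1748, 0.0875]
tool_rot: [-0.029, 3.141, 0.0]
ft_force: [4.5, 0.3, -2.2]
grip_width: 0.252
grip_force: 60.0
time: 12.35
position: [0.4951, -0.1749, 0.0875]
tool_rot: [-0.029, 3.141, 0.0]
ft_force: [4.8, 0.1, -2.6]
grip_width: 0.245
grip_force: 60.0
```

```bash
python3 -m handwheel '[[0.01,0.001,0,0,0,0,0],[0.01,0.001,0,0,0,0,0]]'
```

```text
time: 12.6
position: [0.4931, -0.1749, 0.0875]
tool_rot: [-0.029, 3.141, 0.0]
ft_force: [5.0, 0.1, -1.7]
grip_width: 0.244
grip_force: 60.0
```

```bash
python3 -m handwheel '[[0.01,0.001,0,0,0,0,0],[0.01,0.001,0,0,0,0,0]]'
```

```text
time: 12.85
position: [0.4911, -0.1749, 0.0875]
tool_rot: [-0.029, 3.141, 0.0]
ft_force: [3.8, -0.3, -1.8]
grip_width: 0.246
grip_force: 60.0
```

```bash
python3 -m handwheel '[[0.01,0.001,0,0,0,0,0]]'
```

```text
time: 12.98
position: [0.4901, -0.1749, 0.0875]
tool_rot: [-0.029, 3.141, 0.0]
ft_force: [4.2, -0.7, -2.6]
grip_width: 0.245
grip_force: 60.0
```

```bash
python3 -m handwheel '[[0.01,0.001,0,0,0,0,0]]'
```

```text
time: 13.1
position: [0.4891, -0.175, 0.0875]
tool_rot: [-0.029, 3.141, 0.0]
ft_force: [4.7, 0.2, -2.5]
grip_width: 0.249
grip_force: 60.0
```

```bash
python3 -m handwheel '[[0.01,0.001,0,0,0,0,0]]'
```

```text
time: 13.22
position: [0.4881, -0.175, 0.0875]
tool_rot: [-0.029, 3.141, 0.0]
ft_force: [4.2, -0.2, -2.5]
grip_width: 0.245
grip_force: 60.0
```

```bash
python3 -m handwheel '[[0.01,0.001,0,0,0,0,0]]'
```

```text
time: 13.35
position: [0.4871, -0.175, 0.0875]
tool_rot: [-0.029, 3.141, 0.0]
ft_force: [4.9, -0.7, -2.3]
grip_width: 0.247
grip_force: 60.0
```

```bash
python3 -m handwheel '[[0.01,0.001,0,0,0,0,0]]'
```

```text
time: 13.48
position: [0.4861, -0.175, 0.0875]
tool_rot: [-0.029, 3.141, 0.0]
ft_force: [4.6, -0.9, -2.0]
grip_width: 0.244
grip_force: 60.0
```

```bash
python3 -m handwheel '[[0.01,0.001,0,0,0,0,0]]'
```

```text
time: 13.6
position: [0.4855, -0.1751, 0.0876]
tool_rot: [-0.029, 3.14, -0.0]
ft_force: [6.6, -0.1, -2.3]
grip_width: 0.245
grip_force: 60.0
```

The force has risen and the position lags, so the bolt has reached its stop. I'll settle, then increase gently.

```bash
python3 -m handwheel '[[0.01,0,0,0,0,0,0],[0.01,0,0,0,0,0,0]]'
```

```text
time: 13.85
position: [0.4855, -0.175, 0.0877]
tool_rot: [-0.029, 3.14, -0.0]
ft_force: [4.9, -0.1, -1.9]
grip_width: 0.244
grip_force: 60.0
```

```bash
python3 -m handwheel '[[0.01,0.0005,0,0,0,0,0],[0.01,0,0,0,0,0,0]]'
```

```text
time: 14.1
position: [0.4855, -0.175, 0.0878]
tool_rot: [-0.029, 3.139, -0.0]
ft_force: [6.9, -0.4, -2.5]
grip_width: 0.245
grip_force: 60.0
```

```bash
python3 -m handwheel '[[0.01,0.0005,0,0,0,0,0],[0.01,0,0,0,0,0,0]]'
```

```text
time: 14.35
position: [0.4855, -0.175, 0.088]
tool_rot: [-0.03, 3.138, -0.001]
ft_force: [7.1, 0.2, -2.7]
grip_width: 0.247
grip_force: 60.0
```

```bash
python3 -m handwheel '[[0.01,0.0005,0,0,0,0,0],[0.01,0,0,0,0,0,0]]'
```

```text
time: 14.6
position: [0.4855, -0.175, 0.0881]
tool_rot: [-0.03, 3.137, -0.001]
ft_force: [8.7, 0.9, -3.3]
grip_width: 0.243
grip_force: 60.0
```

```bash
python3 -m handwheel '[[0.01,0.0005,0,0,0,0,0],[0.01,0.0005,0,0,0,0,0],[0.01,0,0,0,0,0,0]]'
```

```text
time: 14.98
position: [0.4855, -0.175, 0.0884]
tool_rot: [-0.03, 3.135, -0.001]
ft_force: [10.5, 1.2, -4.2]
grip_width: 0.24
grip_force: 60.0
```

```bash
python3 -m handwheel '[[0.01,0.0005,0,0,0,0,0],[0.01,0,0,0,0,0,0]]'
```

```text
time: 15.22
position: [0.4855, -0.175, 0.0886]
tool_rot: [-0.03, 3.134, -0.002]
ft_force: [10.9, 0.5, -4.0]
grip_width: 0.245
grip_force: 60.0
```

```bash
python3 -m handwheel '[[0.01,0.0005,0,0,0,0,0],[0.01,0.0003,0,0,0,0,0],[0.01,0,0,0,0,0,0]]'
```

```text
time: 15.6
position: [0.4855, -0.175, 0.0888]
tool_rot: [-0.03, 3.133, -0.002]
ft_force: [13.3, 0.0, -4.0]
grip_width: 0.25
grip_force: 60.0
```

```bash
python3 -m handwheel '[[0.01,0,0,0,0,0,0],[0.01,0,0,0,0,0,0],[0.01,0,0,0,0,0,0],[0.01,0,0,0,0,0,0],[0.01,0,0,0,0,0,0],[0.01,0,0,0,0,0,0],[0.01,0,0,0,0,0,0],[0.01,0,0,0,0,0,0]]'
```

```text
time: 16.6
position: [0.4855, -0.175, 0.0889]
tool_rot: [-0.031, 3.133, -0.002]
ft_force: [13.5, 0.1, -4.0]
grip_width: 0.247
grip_force: 60.0
```

Held for over 1 s at 13.4 N. I'll back off, then check the bolt and how the rod sits in the grip.

```bash
python3 -m handwheel '[[0.01,-0.002,0,0,0,0,0],[0.01,-0.003,0,0,0,0,0],[0.01,-0.004,0,0,0,0,0],[0.01,-0.004,0,0,0,0,0],[0.01,-0.002,0,0,0,0,0],[0.01,0,0,0,0,0,0],[0.01,0,0,0,0,0,0]]'
python3 - <<'E'
from h import *
im,d,ci=grab("top");P=cloud(im,d,ci);P[d==0]=np.nan
m=(P[...,2]>.095)&(P[...,2]<.125)&(np.abs(P[...,1]+.172)<.015)&(P[...,0]>.6)&(P[...,0]<.82)
q=P[m]
for a in np.arange(.6,.8,.03):
        s=q[(q[:,0]>a)&(q[:,0]<a+.03)]
        if len(s)>3: print(a.round(2),len(s),np.median(s,0).round(4))
print(q.max(0))
cv2.imwrite("pics/top4.png",np.clip(cv2.resize(im[100:200,330:450],None,fx=5,fy=5)*1.5,0,255).astype(np.uint8))
E
```

```text
time: 17.48
position: [0.4961, -0.1749, 0.0875]
tool_rot: [0.029, -3.141, -0.0]
ft_force: [0.0, 0.3, -1.0]
grip_width: 0.243
grip_force: 60.0
0.6 33 [ 0.6157 -0.1744  0.1098]
0.63 36 [ 0.644  -0.1718  0.1091]
0.66 33 [ 0.6749 -0.1719  0.1091]
0.69 33 [ 0.705  -0.1719  0.1093]
0.72 11 [ 0.7238 -0.1716  0.1086]
[ 0.72706308 -0.16788348  0.11432571]
```

View pics/top4.png

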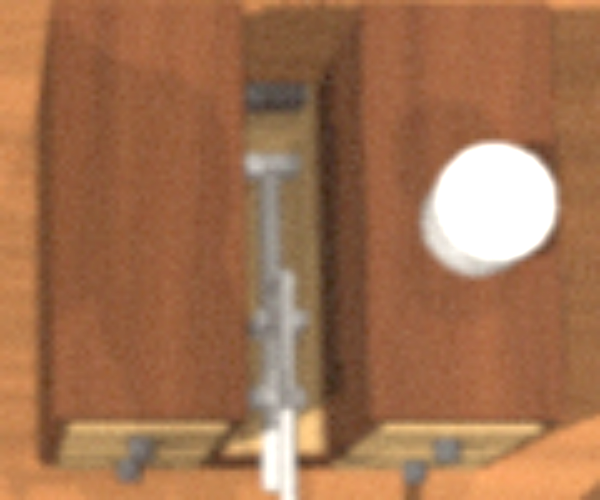

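The bolt is drawn, with the tab now at crop (265,322), about cabinet x = -43 mm. The hook tip at (287,275) is clear behind it and the rod is still level. Lifting out and carrying it back.

```bash
python3 -m handwheel '[[0.01,0,0,-0.008,0,0,0],[0.01,0,0,-0.015,0,0,0],[0.01,0,0,-0.02,0,0,0],[0.01,0,0,-0.025,0,0,0],[0.01,0,0,-0.025,0,0,0],[0.01,0,0,-0.025,0,0,0],[0.01,0,0,-0.016,0,0,0],[0.01,0,0,-0.008,0,0,0],[0.01,0,0,0,0,0,0]]' && python3 -m handwheel '[[0.01,0.001,0.019,0,0,0,0],[0.01,0.0018,0.0381,0,0,0,0],[0.01,0.0018,0.0381,0,0,0,0],[0.01,0.0018,0.0381,0,0,0,0],[0.01,0.0018,0.0381,0,0,0,0],[0.01,0.0018,0.0381,0,0,0,0],[0.01,0.0018,0.0381,0,0,0,0],[0.01,0.0018,0.0381,0,0,0,0],[0.01,0.0018,0.0381,0,0,0,0],[0.01,0.0018,0.0381,0,0,0,0],[0.01,0.0018,0.0381,0,0,0,0],[0.01,0.0018,0.0381,0,0,0,0]]' && python3 -m handwheel '[[0.01,0.001,0.018,0,0,0,0],[0.01,0,0,0,0,0,0],[0.01,0,0,0,0,0,0],[0.01,0,0,0,0,0,0]]'
python3 - <<'E'
from h import *
plan([.466,.2797,.0515],.0175)
im,d,ci=grab("top");P=cloud(im,d,ci);P[d==0]=np.nan
m=(P[...,2]>.2)&(P[...,2]<.28)&(np.abs(P[...,1]-.28)<.03)&(P[...,0]>.54)&(P[...,0]<.75)
q=P[m]
for a in np.arange(.54,.72,.03):
        s=q[(q[:,0]>a)&(q[:,0]<a+.03)]
        if len(s)>3: print(a.round(2),len(s),np.median(s,0).round(4))
print(q.max(0))
E
```

```text
time: 18.65
position: [0.4964, -0.1748, 0.2297]
tool_rot: [-0.029, 3.141, 0.0]
ft_force: [0.1, 0.4, -2.6]
grip_width: 0.243
grip_force: 60.0
time: 20.15
position: [0.4667, 0.2636, 0.2282]
tool_rot: [0.029, -3.14, 0.002]
ft_force: [0.7, 0.3, -1.9]
grip_width: 0.248
grip_force: 60.0
time: 20.65
position: [0.4667, 0.279, 0.2297]
tool_rot: [-0.025, 3.141, -0.0]
ft_force: [-0.1, 0.4, -2.8]
grip_width: 0.243
grip_force: 60.0
turn [-0.01  0.03 -0.09] shift mm [  0.7   0.7 178.2] R [[-1.0, -0.017, 0.0], [-0.017, 1.0, 0.0], [-0.0, -0.0, -1.0]]
0.54 45 [0.5529 0.279  0.2515]
0.57 49 [0.5857 0.2793 0.2518]
0.6 44 [0.6128 0.2795 0.2513]
0.63 49 [0.6459 0.2802 0.2518]
0.66 39 [0.6742 0.2809 0.2519]
0.69 25 [0.6937 0.2803 0.2474]
[0.69836704 0.2859136  0.25640817]
```

The rod's pose matches the one just after the pick-up to within 0.5 mm. Lowering into the forks.

```bash
python3 -m handwheel '[[0.01,0,0.0007,0.015,0,0,0],[0.01,0,0,0.03,0,0,0],[0.01,0,0,0.03,0,0,0],[0.01,0,0,0.03,0,0,0],[0.01,0,0,0.025,0,0,0],[0.01,0,0,0.015,0,0,0],[0.01,0,0,0,0,0,0]]' && python3 -m handwheel '[[0.01,0,0,0.01,0,0,0],[0.01,0,0,0.01,0,0,0],[0.01,0,0,0.006,0,0,0],[0.01,0,0,0.004,0,0,0],[0.01,0,0,0.0015,0,0,0],[0.01,0,0,0,0,0,0],[0.01,0,0,0,0,0,0]]'
```

```text
time: 21.58
position: [0.4653, 0.2807, 0.0832]
tool_rot: [0.029, -3.14, 0.003]
ft_force: [-0.1, 0.2, -1.7]
grip_width: 0.245
grip_force: 60.0
time: 22.45
position: [0.4663, 0.2816, 0.0533]
tool_rot: [-0.029, 3.141, 0.001]
ft_force: [0.4, -0.7, -1.9]
grip_width: 0.248
grip_force: 60.0
```

```bash
python3 -m handwheel '[[0.01,0,-0.001,0.001,0,0,0],[0.01,0,0,0.001,0,0,0],[0.01,0,0,0,0,0,0],[0.01,0,0,0,0,0,0]]'
```

```text
time: 22.95
position: [0.4661, 0.2805, 0.051]
tool_rot: [-0.029, 3.141, 0.0]
ft_force: [-0.1, 0.5, -1.8]
grip_width: 0.25
grip_force: 60.0
```

```bash
python3 -m handwheel '[[0.01,0,0,0.0007,0,0,0],[0.01,0,0,0,0,0,0],[0.01,0,0,0,0,0,0]]'; python3 -m handwheel '[[0.03,0,0,0,0,0,0],[0.05,0,0,0,0,0,0],[0.087,0,0,0,0,0,0],[0.087,0,0,0,0,0,0],[0.087,0,0,0,0,0,0],[0.087,0,0,0,0,0,0],[0.087,0,0,0,0,0,0],[0.087,0,0,0,0,0,0],[0.087,0,0,0,0,0,0],[0.087,0,0,0,0,0,0]]'
```

```text
time: 23.32
position: [0.4662, 0.2806, 0.0506]
tool_rot: [-0.029, 3.141, 0.0]
ft_force: [-0.3, -0.5, 0.7]
grip_width: 0.244
grip_force: 60.0
time: 24.58
position: [0.4661, 0.2805, 0.0504]
tool_rot: [-0.029, 3.141, 0.0]
ft_force: [0.1, 0.5, 0.4]
grip_width: 0.998
grip_force: 0.0
```

The weight was on the rest before the release. Now I retreat upwards and check.

```bash
python3 -m handwheel '[[0.087,0,0,-0.01,0,0,0],[0.087,0,0,-0.03,0,0,0],[0.087,0,0,-0.04,0,0,0],[0.087,0,0,-0.04,0,0,0],[0.087,0,0,-0.04,0,0,0],[0.087,0,0,-0.03,0,0,0],[0.087,0,0,-0.01,0,0,0],[0.087,0,0,0,0,0,0],[0.087,0,0,0,0,0,0],[0.087,0,0,0,0,0,0]]'
python3 - <<'E'
from h import *
im,d,ci=grab("wrist"); P=cloud(im,d,ci);P[d==0]=np.nan
m=(P[...,2]>.069)&(P[...,2]<.095)&(np.abs(P[...,1]-.28)<.015)&(P[...,0]>.33)
q=P[m];print(q[:,0].min())
for a in np.arange(.34,.7,.03):
    s=q[(q[:,0]>a)&(q[:,0]<a+.03)]
    if len(s)>10: print(a.round(2),len(s),np.median(s,0).round(4))
im,d,ci=grab("top"); cv2.imwrite("pics/top5.png",im);P=cloud(im,d,ci)
for nm,(u,v) in dict(candle=(286,207),scent=(283,137),spray=(162,188),tin=(428,142),bowl=(487,238),dish=(416,293)).items(): print(nm,P[v,u].round(3))
print("tab",world(ci,0,383,164.4,.091))
E
```

```text
time: 25.82
position: [0.4655, 0.2801, 0.2489]
tool_rot: [0.029, -3.14, 0.002]
ft_force: [-0.0, 0.5, 0.6]
grip_width: 1.0
grip_force: 0.0
0.3456718056975556
0.34 611 [0.3577 0.2783 0.0811]
0.37 725 [0.384  0.2798 0.0812]
0.4 632 [0.4143 0.2794 0.0812]
0.43 599 [0.4448 0.28   0.0812]
0.46 565 [0.475  0.2806 0.0812]
0.49 467 [0.5035 0.2813 0.0809]
0.52 210 [0.5311 0.2818 0.0744]
0.55 156 [0.5647 0.2823 0.0732]
0.58 62 [0.5856 0.2827 0.0731]
0.61 31 [0.6367 0.2837 0.0734]
0.64 135 [0.6542 0.2841 0.0729]
0.67 49 [0.6753 0.2845 0.0729]
candle [0.581 0.096 0.087]
scent [0.781 0.113 0.062]
spray [0.625 0.434 0.089]
tin [ 0.733 -0.255  0.212]
bowl [ 0.513 -0.479  0.004]
dish [ 0.354 -0.271  0.006]
tab [ 0.70223345 -0.16408092  0.091     ]
```

View pics/top5.png

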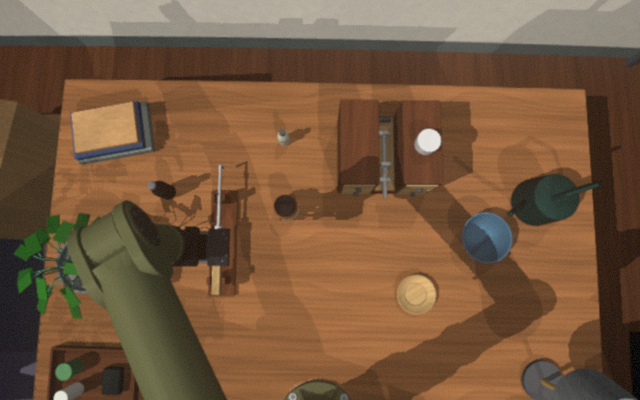

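The rod is back exactly where it lay, with its hook at (220,165), the ornaments are unmoved, and the bolt is drawn. In the picture the arm overlaps the plant, so I check that it's clear.

Run:
```python
from h import *
im,d,ci=grab("scene"); cv2.imwrite("pics/scene5.png",im)
```

```text
(no output)
```

View pics/scene5.png

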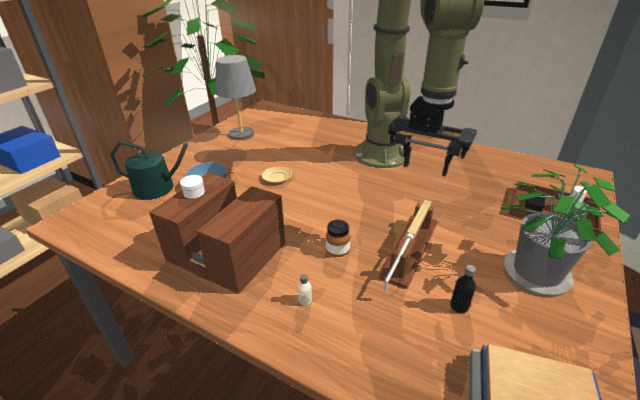

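The scene view shows the arm (430,100) well clear of the plant (560,220), and the rod in both forks of its rest (410,240). Handing in.

```bash
python3 -c "
from bench import ctrl
print(ctrl.close_job())"
```

```text
the job is handed in; nothing more can be done
None
```

I handed the job in at about 26 s: the bolt was drawn to its stop and held for over 1 s at about 13 N, the rod lies back in both forks, hook down and released, and the ornaments have not moved; no verdict was shown.

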